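Clamp the throwing gauge's tube with a U-bolt

ROBOT

A 6-joint arm with a two-finger parallel gripper is mounted at the origin on the work surface. World frame = base frame: x ahead of the robot, y to its left, z up, the work surface at z = 0. Lengths are in mm, angles in rad, forces in N, time in s.
With the tool pointing down it reaches from about 350 to 725 mm from the base axis. Payload 4.3 kg.
Tool frame: the origin (TCP) lies on the mounting face of the last link; the fingertips stand 173 mm ahead of it and the grasp point (between the pads) lies 155 mm ahead of it; z points along the fingers, x is the direction in which the jaws open and shut, and the axes are right-handed (so a half turn about z gives the same grasp; the last joint's range is limited). The gripper opens to 85 mm and grips with 20 to 120 N. Pads are 22 mm wide; open, the fingers measure 114 mm over their backs; the gripper's body (76 mm by 85 mm) begins 54 mm behind the grasp point. The pads swing forward as they close: fully open they stand 13 mm farther back than shut.
Start: joints at [1.068, 0.377, 0.081, 1.274, 0, 1.46], TCP at [220.099, 531.229, 404.729] pointing down, gripper open.
Joint ranges: [-2.72, 2.72], [-0.84, 1.66], [-1.02, 1.22], [-1.77, 2.12], [-1.37, 1.28], [-3.14, 3.14]. Speed limits (rad/s): [2.57, 2.57, 3.14, 3.14, 3.14, 3.14].

INTERFACE

Orientations are given as a unit quaternion [w, x, y, z].
In Python, from cell import * gives the robot as it stands.
- The arm moves only by the tool step_arm, never from a script. Its argument "series" is a list of rows, each an object of numbers: "tx", "ty", "tz": the shift along the world's x, y, z in cm; "ax", "ay", "az": the turn, a rotation vector about the world's x, y, z in degrees. A call has exactly 8 rows; each row shifts and turns the commanded pose from where the row before left it; what a row does not reach is not made up. A row lasts 1/8 s, in which the tool goes at most 62.5 mm and 10.7 degrees, less where a joint would pass 70% of its speed; a pose out of reach is approached as far as the arm can. A call with a gripper value outside its range is refused whole. "claw" is the closure, from 0 (fully open) to 1 (shut), set as the call begins (left out, the last holds). The fingers move at their own pace and stop on an object; "newtons" is the grip in N (left out, the last holds). Time passes only in rows, so rows that do not move let the fingers close, or fill a call up. It gives the time, the measured TCP pose, the force and the opening at its end, in the units of the state.
- state(): the state, without advancing time (a new reading comes with each control period).
- grab_frame(name): name is "scene" or "top"; returns the picture (420x560x3 uint8, red, green, blue); there is no depth.
- camera_info(name): a dict with "vfov" (degrees; the focal length in pixels is half the picture's height over the tangent of half this angle, whatever the lens; pixels are square), "cx", "cy" (the principal point, pixels), "k1" (the pictures are not rectified: a ray, as slopes to the right and down, at radius r is drawn at 1 + k1 r^2 times it, then the intrinsics apply), "R" (3x3) and "t" (3): a world point X has camera coordinates R X + t. Camera axes: x right, y down, z forward; pixel columns grow to the right and rows downward; lengths in mm; the calibration is good to about 2 mm. A picture is of the moment at which its call begins. camera_info takes no time and is no camera call.
- finish_job(): hands the job in, once; it reports no verdict.
The state is a dict: "clock": time; "joint_pos": joint angles; "qd": joint speeds; "effort": joint torques, N m; "tcp_pos": TCP position; "eef_rot": TCP orientation; "force": force on the tool from outside, world axes, zero at the start; "torque": the same for the moment, N m; "finger_gap": finger opening in mm.
Only numpy, scipy, OpenCV 4.12 (cv2) and the standard library are available. Lean on these libraries where they do the work, as an engineer would, in place of code of your own. Each camera call takes 0.05 s, during which the arm holds its last target.

TASK

Take the orange-lugged U-bolt from the wooden rack, straddle the gauge stand's tube with it at the free clamp place and pass both legs through the two holes of the steel plate. The plate's exact place along the tube is not known, so feel for the holes gently, then press the U-bolt down through the stiff keeper strip until its crown rests fully home on the tube, and let go. Never force it, and leave the blue U-bolt and the amber jar where they are.

Things in the scene. Friction and masses are not known exactly. Their poses are not given: they have to be found in the camera images.
- ubolt: U-bolt to fit: bright steel, bar 8 mm thick, legs 46 mm apart between centres, orange lug on top, 85 to 170 g. Origin midway between the rounded leg tips, at their lowest; z up to the crown, x from leg to leg, y across the U (along the tube when fitted, either way round). Inside top of the crown 71 mm above the origin. Starts standing in the rack, tips 20 mm above the table.
- lug (a point): Centre of the U-bolt's flat orange lug, to hold it by: 30 mm wide along its x, 14 mm thick along its y, 38 mm high. It lies 96 mm above the U-bolt's origin (the lug spans 77 to 115 mm).
- wide_ubolt: The other U-bolt in the rack: blue lug, legs 64 mm apart, same height, lug size and origin. It does not fit and stays in the rack. Which of the two rack places each has varies.
- rack: Fixed light wooden block 230 mm along x, 70 mm along y, 55 mm high, origin under its centre. Two places, 55 mm either side of the centre along x; a U-bolt stands in each with its legs in two slots 35 mm deep, one leg behind the other along the rack's x, loose by a few mm.
- stand: Fixed gauge stand: wooden board 160 mm along x, from -85 to +215 mm along y, 15 mm thick; origin under the board at the free clamp place. Grey posts at y = -62, +62, +190 mm carry the tube along y. At y = +135 mm an identical orange U-bolt, part of the stand, is already fitted and shows the finished state; the free place is the one without.
- tube_top (a point): Top of the aluminium tube above the free clamp place, 114 mm above the table; axes as the stand. The tube is 28 mm thick, runs along y from -75 to +235 mm of this point. The crown rests here when home.
- clamp_place (a point): On the stand's origin at the plate's top, 80 mm above the table; axes as the stand. The bright steel plate (98 mm along x, 74 along y, 12 thick, 6 mm below the tube) has two 11 mm holes at x = -23 and +23 mm. It is set firmly up to 16 mm either way of this point along y; that offset is not reported: see it or feel for it. Leg tips end 37 mm below this point.
- keeper (a joint): Downward travel of the red keeper strip under the plate, m: 0 untouched, stop at 0.024. Its top is 5 mm under the plate (17 mm below the plate's top). The leg tips push it down against a steady friction of about 8 N and it stays where it is left: 0.020 with the U-bolt home.
- jar: Loose amber jar, 64 mm wide and 90 mm high, to the right of the rack; origin under its centre.

How it is judged (in metres and radians):
On the way, in this order (a step that is already met when the one before it is completed fails the run):
1. the orange U-bolt is lifted clear of the rack (height (world z) of ubolt above 0.07 m), for 0.1 s.
2. both legs have entered the plate's holes, either side of the tube (x of ubolt in the frame of clamp_place between -0.005 and 0.005 m and y of ubolt in the frame of clamp_place between -0.022 and 0.022 m and z of ubolt in the frame of clamp_place below -0.008 m), for 0.1 s.
At the end, for the whole second after the job is handed in: Both legs are through the plate around the tube: tips 34 mm or more below the plate top (crown within 3 mm of the tube), keeper down over 17 mm, upright within 5 deg, square within 7 deg, within 5 mm of the tube line and 22 mm of the place along it, at rest and released (x of ubolt in the frame of clamp_place between -0.005 and 0.005 m and y of ubolt in the frame of clamp_place between -0.022 and 0.022 m and z of ubolt in the frame of clamp_place below -0.034 m and value of joint keeper above 0.017 m and angle between ubolt's own z axis and vertical below 0.09 rad and angle between the y axis of ubolt and the y axis of stand, either way round below 0.12 rad and linear speed of ubolt below 0.02 m/s); the robot touches nothing.
It fails at once if the U-bolt is pressed on the stand, its plate, keeper or tube with more than 40 N (contact force between ubolt and stand above 40 N).
It fails at once if the fingers press on the stand with more than 40 N (contact force between the fingers and stand above 40 N).
It fails at once if the blue U-bolt is moved more than 20 mm, or the jar more than 30 mm (distance of jar from where it was at the start of the episode above 0.03 m or distance of wide_ubolt from where it was at the start of the episode above 0.02 m).
It also fails if it takes over 58 s, if anything falls off the work surface, if the arm or the gripper's body presses on something with over 40 N, if the wrist force passes 120 N, or if a joint passes its speed limit or range.

## Working session

There is one attempt and no reset: what is moved stays moved. The work goes in short steps, Python scripts to look and compute and a tool call to move; the robot and the scene stay as the last step left them, time stands still between calls to the robot, and variables do not carry over. Pictures are saved under pics/ and viewed, and the job is handed in when it is done.

Besides the shell and the picture viewer there is one more tool, called after ">>>" by a JSON object that holds its "name" and its "arguments", one argument or row to a line. step_arm: Moves the arm, as the interface text tells. Its arguments: {"type":"object","properties":{"series":{"type":"array","items":{"type":"object","properties":{"tx":{"type":"number"},"ty":{"type":"number"},"tz":{"type":"number"},"ax":{"type":"number"},"ay":{"type":"number"},"az":{"type":"number"}}}},"claw":{"type":"number"},"newtons":{"type":"number"}},"required":["series"]}

```bash
mkdir -p pics; ls
python3 - <<'E'
from cell import *
import cv2
print(state())
for n in("scene","top"):
    print(n,camera_info(n)); cv2.imwrite(f"pics/{n}0.png",grab_frame(n)[:,:,::-1])
E
```

```text
pics
{'clock': 0.0, 'joint_pos': array([ 1.06768932e+00,  3.78090312e-01,  7.96239060e-02,  1.27437256e+00,
       -7.89597206e-06,  1.46049560e+00]), 'qd': array([-3.88068981e-04,  5.67062120e-04, -1.16468288e-03,  4.32656926e-05,
        4.32019993e-04,  2.33616178e-04]), 'effort': array([-2.04216951e-03, -4.63605165e+01,  2.69875538e+01,  2.08632887e-02,
       -3.52761399e-04, -1.04577211e-05]), 'tcp_pos': array([219.95298528, 530.94953056, 403.74416486]), 'eef_rot': array([ 4.73944488e-04,  8.31498954e-01,  5.55525379e-01, -9.04700639e-04]), 'force': array([-0.44861724,  0.0317966 ,  0.40176672]), 'torque': array([-0.02763975, -0.02161381,  0.01617489]), 'finger_gap': 85.67079220304824}
scene {'vfov': 57.03340268244409, 'cx': 276.7430393327676, 'cy': 213.313785995456, 'k1': -0.08089225709544938, 'R': array([[-0.78557845,  0.6187552 ,  0.00291526],
       [ 0.35186112,  0.45059238, -0.82046344],
       [-0.50897962, -0.64351263, -0.57169156]]), 't': array([486.29700486, -25.60294858, 945.73298073])}
top {'vfov': 55.6145776584614, 'cx': 281.0577426947628, 'cy': 207.3968830477347, 'k1': -0.12000061579191545, 'R': array([[ 0.04953713, -0.99874774,  0.00700142],
       [-0.97103383, -0.04980079, -0.23369463],
       [ 0.23375066,  0.00477794, -0.97228483]]), 't': array([-175.25849524,  533.37601453,  699.06390596])}
```

View pics/scene0.png

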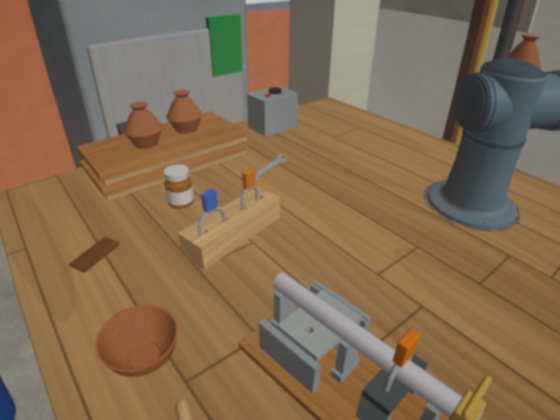

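View pics/top0.png

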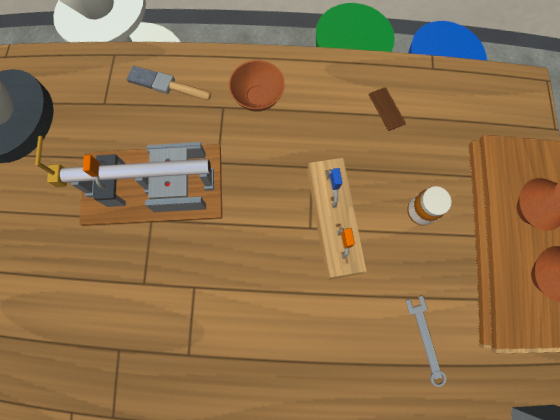

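```bash
cat > h.py <<'E'
import cv2,numpy as np
from cell import *
def cam(n):
    c=camera_info(n); f=210/np.tan(np.radians(c['vfov']/2))
    K=np.array([[f,0,c['cx']],[0,f,c['cy']],[0,0,1]]); return K,np.array([c['k1'],0,0,0.]),np.array(c['R']),np.array(c['t'])
def proj(n,X):
    K,d,R,t=cam(n); return cv2.projectPoints(np.atleast_2d(np.array(X,float)),cv2.Rodrigues(R)[0],t,K,d)[0][:,0]
def ray(n,uv):
    K,d,R,t=cam(n); p=cv2.undistortPoints(np.array(uv,float).reshape(-1,1,2),K,d)[:,0]
    D=np.c_[p,np.ones(len(p))]@R; return -R.T@t,D/np.linalg.norm(D,axis=1)[:,None]
def onz(n,uv,z):
    o,D=ray(n,uv); return o+D*((z-o[2])/D[:,2])[:,None]
def tri(uv1,uv2):
    o1,d1=ray('scene',uv1);o2,d2=ray('top',uv2);d1=d1[0];d2=d2[0]
    s=np.linalg.lstsq(np.c_[d1,-d2],o2-o1,rcond=None)[0]
    a=o1+s[0]*d1;b=o2+s[1]*d2; return (a+b)/2,np.linalg.norm(a-b)
E
python3 - <<'E'
from h import *
for n in('scene','top'): print(n,ray(n,[[280,210]])[0], proj(n,[[0,0,0],[220,531,230]]))
t=cv2.imread('pics/top0.png');s=cv2.imread('pics/scene0.png')
def crop(i,x,y,w,h,k,name): cv2.imwrite(f'pics/{name}.png',cv2.resize(i[y:y+h,x:x+w],None,fx=k,fy=k,interpolation=cv2.INTER_CUBIC))
crop(t,40,130,190,110,4,'t_stand');crop(t,300,140,160,145,4,'t_rack')
crop(s,240,260,200,150,4,'s_stand');crop(s,150,150,150,120,5,'s_rack')
E
```

```text
scene [872.39194026 319.22881533 518.24359598] [[471.2209527  203.0747593 ]
 [784.12050492 294.1251739 ]]
top [ 363.20130591 -151.81657071  805.56340402] [[ 188.95929351  487.68631327]
 [-120.20538677  346.0875445 ]]
```

```bash
sleep 0
```

```text
(no output)
```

View pics/t_stand.png

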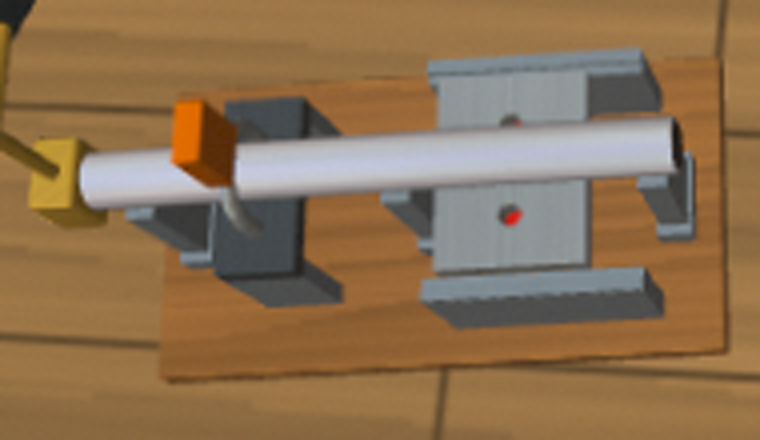

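View pics/t_rack.png

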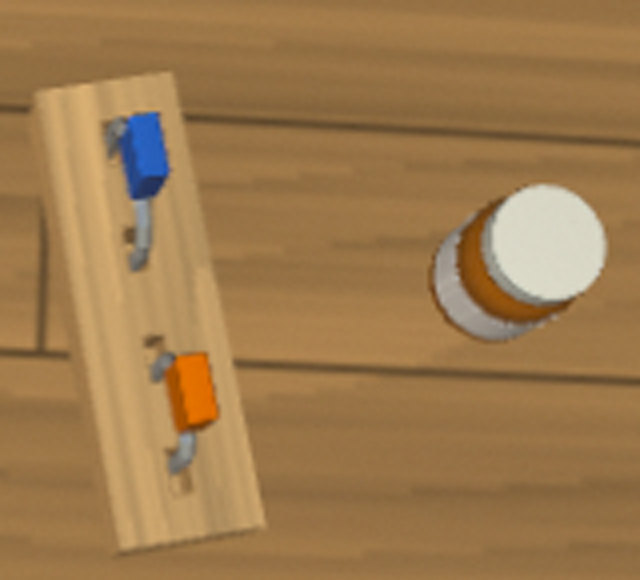

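View pics/s_stand.png

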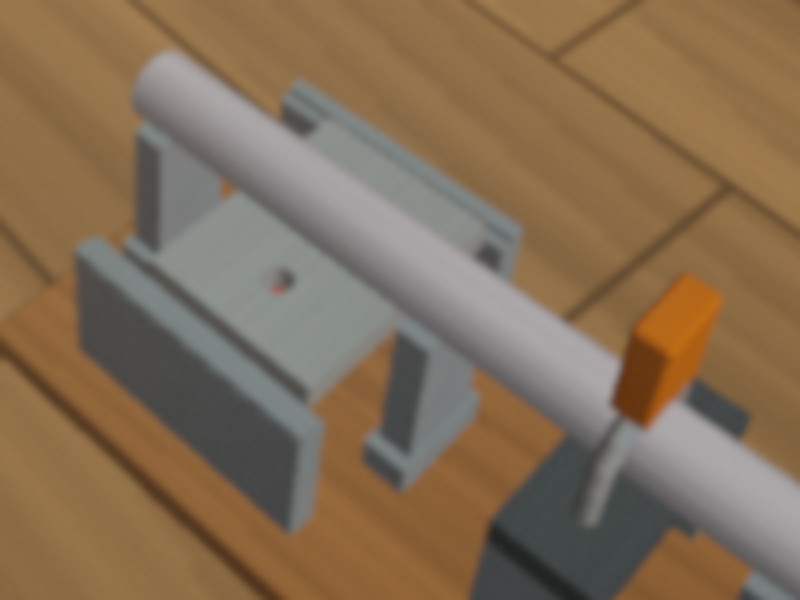

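View pics/s_rack.png

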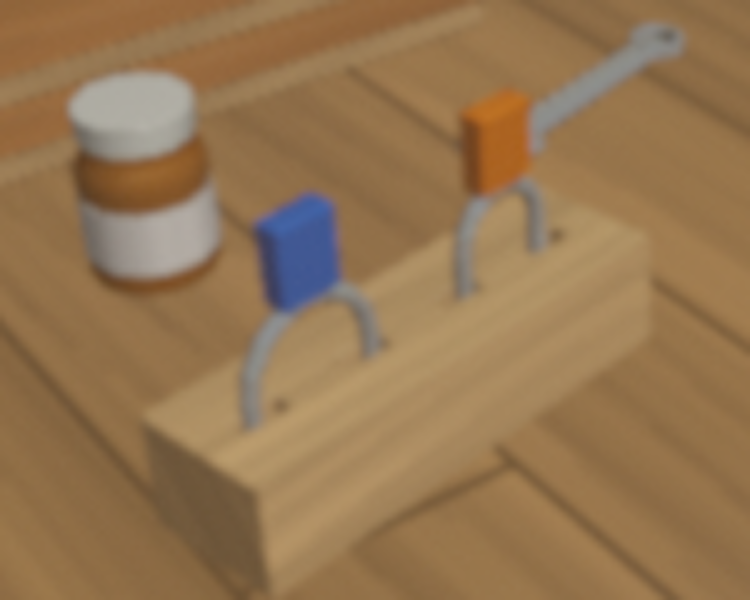

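Run:
```python
from h import *
def lug(img,col,lo):
    hsv=cv2.cvtColor(img,cv2.COLOR_BGR2HSV)
    r={'o':((5,190,120),(16,255,255)),'b':((105,150,80),(130,255,255))}[col]
    m=cv2.inRange(hsv,*r); n,l,s,c=cv2.connectedComponentsWithStats(m)
    return [(s[i,4],c[i].round(2)) for i in range(1,n) if s[i,4]>40]
t=cv2.imread('pics/top0.png');s=cv2.imread('pics/scene0.png')
for c in 'ob':
  for n,i in(('top',t),('scene',s)): print(c,n,lug(i,c,0))
T=lambda x,y:(40+x/4,130+y/4)
print('near hole top',onz('top',[T(510,215)],80),'far partial',onz('top',[T(511,122)],80))
print('far hole scene',onz('scene',[(240+278/4,260+280/4)],80))
print('tube ax pts top',onz('top',[T(83,181),T(672,145),T(240,170)],100))
print('plate corners top',onz('top',[T(434,272),T(586,264),T(438,84),T(590,73)],80))
print('board',onz('top',[T(165,380),T(727,350),T(722,60)],15))
print('wall near top?',onz('top',[T(421,283),T(643,268)],80))
R=lambda x,y:(300+x/4,140+y/4)
print('rack',onz('top',[R(33,92),R(172,72),R(265,526),R(120,552)],55))
```

```text
o top [(np.int32(128), array([ 86.51, 163.09])), (np.int32(131), array([422.13, 209.73])), (np.int32(189), array([347.45, 237.39]))]
o scene [(np.int32(165), array([249.18, 177.38])), (np.int32(375), array([409.06, 343.2 ]))]
b top [(np.int32(2134), array([447.  ,  41.03])), (np.int32(164), array([335.55, 177.69]))]
b scene [(np.int32(393), array([  5.41, 404.45]))]
near hole top [[573.06113987  71.52887541  80.        ]] far partial [[620.17296757  76.84346035  80.        ]]
far hole scene [[622.08800346  77.20097463  80.        ]]
tube ax pts top [[574.80390828 279.68188343 100.        ]
 [605.12866681  -7.48237137 100.        ]
 [583.53834885 200.11796863 100.        ]]
plate corners top [[543.09529487 105.07070009  80.        ]
 [550.65851373  32.01176393  80.        ]
 [638.38470339 115.97449314  80.        ]
 [647.2887257   40.72592145  80.        ]]
board [[494.36245033 265.28906759  15.        ]
 [525.98824369 -28.55645977  15.        ]
 [683.32442045 -12.18692851  15.        ]]
wall near top? [[537.39232924 110.71407675  80.        ]
 [550.06556061   4.56023367  80.        ]]
rack [[ 637.51880389 -197.85289036   55.        ]
 [ 652.04536817 -267.44751424   55.        ]
 [ 427.73747019 -314.68235746   55.        ]
 [ 412.62907086 -246.32253336   55.        ]]
```

Run:
```python
from h import *
print('orange',tri([(249.18,177.38)],[(347.45,237.39)]), 'fitted',tri([(409.06,343.2)],[(86.51,163.09)]))
print(onz('top',[(347.45,237.39)],116),onz('scene',[(249.18,177.38)],116))
print(onz('top',[(86.51,163.09)],139),onz('scene',[(409.06,343.2)],139))
t=cv2.imread('pics/top0.png')
# lug top face edges, rows
from scipy.spatial.transform import Rotation as Ro
q=state()['eef_rot'];print(Ro.from_quat(q,scalar_first=True).as_matrix().round(3))
cv2.imwrite('pics/lug.png',cv2.resize(t[220:260,325:365],None,fx=14,fy=14,interpolation=cv2.INTER_CUBIC))
```

```text
orange (array([ 480.83725571, -267.71685114,  119.10325992]), np.float64(1.5202563430162341)) fitted (array([585.14587822, 202.29073897, 150.38219953]), np.float64(2.8326932664327704))
[[ 480.78185132 -267.71968781  116.        ]] [[ 478.17714509 -273.03538509  116.        ]]
[[588.24658848 209.72471953 139.        ]] [[577.37680315 197.64676384 139.        ]]
[[ 0.383  0.924 -0.001]
 [ 0.924 -0.383 -0.002]
 [-0.002 -0.    -1.   ]]
```

View pics/lug.png

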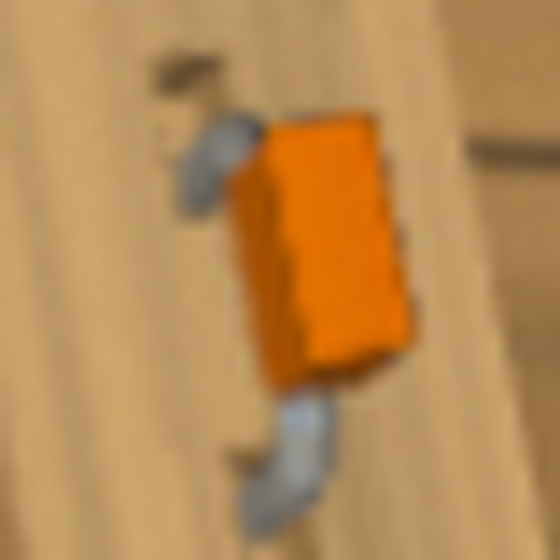

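Run:
```python
from h import *
t=cv2.imread('pics/top0.png');s=cv2.imread('pics/scene0.png')
for n,i in(('top',t),('scene',s)):
    hsv=cv2.cvtColor(i,cv2.COLOR_BGR2HSV); m=cv2.inRange(hsv,(3,205,70),(18,255,255))
    k,l,st,c=cv2.connectedComponentsWithStats(m)
    print(n,[(st[j,4],c[j].round(2)) for j in range(1,k) if st[j,4]>60])
L=lambda x,y:(325+x/14,220+y/14)
print(onz('top',[L(262,125),L(375,118),L(410,325),L(305,362)],135),onz('top',[L(338,235)],135))
```

```text
top [(np.int32(256), array([ 90.27, 165.05])), (np.int32(171), array([422.1 , 209.85])), (np.int32(183), array([347.41, 237.49]))]
scene [(np.int32(94), array([250.03, 177.  ])), (np.int32(473), array([406.47, 346.38]))]
[[ 491.93962322 -257.87668361  135.        ]
 [ 493.49316426 -271.83129937  135.        ]
 [ 468.04101349 -276.41023081  135.        ]
 [ 462.89825619 -263.59031361  135.        ]] [[ 478.72738326 -267.42846006  135.        ]]
```

>>> {"name": "step_arm", "arguments": {
  "series": [
    {"tx":2.5,"ty":-5,"az":4.3},
    {"tx":2.5,"ty":-5,"az":4.3},
    {"tx":2.5,"ty":-5,"az":4.3},
    {"tx":2.5,"ty":-5,"az":4.3},
    {"tx":2.5,"ty":-5,"az":4.3},
    {"tx":2.5,"ty":-5,"az":4.3},
    {"tx":2.5,"ty":-5,"az":4.3},
    {"tx":2.5,"ty":-5,"az":4.3}
  ],
  "claw": 0,
  "newtons": 90
}}

```text
invalid input
```

>>> {"name": "step_arm", "arguments": {
  "series": [
    {"tx":2.5,"ty":-5,"tz":0,"ax":0,"ay":0,"az":4.3},
    {"tx":2.5,"ty":-5,"tz":0,"ax":0,"ay":0,"az":4.3},
    {"tx":2.5,"ty":-5,"tz":0,"ax":0,"ay":0,"az":4.3},
    {"tx":2.5,"ty":-5,"tz":0,"ax":0,"ay":0,"az":4.3},
    {"tx":2.5,"ty":-5,"tz":0,"ax":0,"ay":0,"az":4.3},
    {"tx":2.5,"ty":-5,"tz":0,"ax":0,"ay":0,"az":4.3},
    {"tx":2.5,"ty":-5,"tz":0,"ax":0,"ay":0,"az":4.3},
    {"tx":2.5,"ty":-5,"tz":0,"ax":0,"ay":0,"az":4.3}
  ],
  "claw": 0,
  "newtons": 90
}}

```text
clock: 1.1
tcp_pos: [420.4, 129.5, 404.5]
eef_rot: [-0.0, 0.629, 0.777, -0.0]
force: [0.8, 0.5, 0.2]
finger_gap: 85.3
```

>>> {"name": "step_arm", "arguments": {
  "series": [
    {"tx":0.74,"ty":-4.96,"tz":-1,"ax":0,"ay":0,"az":0},
    {"tx":0.74,"ty":-4.96,"tz":-1,"ax":0,"ay":0,"az":0},
    {"tx":0.74,"ty":-4.96,"tz":-1,"ax":0,"ay":0,"az":0},
    {"tx":0.74,"ty":-4.96,"tz":-1,"ax":0,"ay":0,"az":0},
    {"tx":0.74,"ty":-4.96,"tz":-1,"ax":0,"ay":0,"az":0},
    {"tx":0.74,"ty":-4.96,"tz":-1,"ax":0,"ay":0,"az":0},
    {"tx":0.74,"ty":-4.96,"tz":-1,"ax":0,"ay":0,"az":0},
    {"tx":0.74,"ty":-4.96,"tz":-1,"ax":0,"ay":0,"az":0}
  ]
}}

```text
clock: 2.1
tcp_pos: [479.1, -267.2, 324.0]
eef_rot: [-0.0, 0.63, 0.776, 0.0]
force: [-0.2, -1.2, -0.1]
finger_gap: 85.1
```

Run:
```python
from h import *
s=state();print(s['tcp_pos'],s['joint_pos'])
for n in("scene","top"): cv2.imwrite(f"pics/{n}1.png",grab_frame(n)[:,:,::-1])
```

```text
[ 479.10871417 -267.16369686  323.96302676] [-6.24402203e-01  3.60543223e-01 -1.56013655e-01  1.05510207e+00
  2.88218080e-04 -8.31730234e-01]
```

View pics/scene1.png

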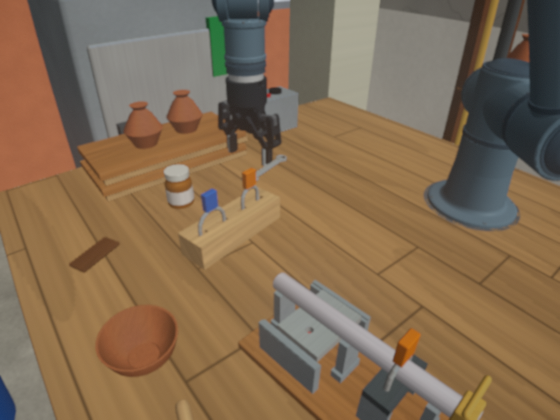

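>>> {"name": "step_arm", "arguments": {
  "series": [
    {"tx":0,"ty":0,"tz":-1.2,"ax":0,"ay":0,"az":0},
    {"tx":0,"ty":0,"tz":-1.2,"ax":0,"ay":0,"az":0},
    {"tx":0,"ty":0,"tz":-1.2,"ax":0,"ay":0,"az":0},
    {"tx":0,"ty":0,"tz":-0.8,"ax":0,"ay":0,"az":0},
    {"tx":0,"ty":0,"tz":-0.4,"ax":0,"ay":0,"az":0},
    {"tx":0,"ty":0,"tz":-0.3,"ax":0,"ay":0,"az":0},
    {"tx":0,"ty":0,"tz":0,"ax":0,"ay":0,"az":0},
    {"tx":0,"ty":0,"tz":0,"ax":0,"ay":0,"az":0}
  ]
}}

```text
clock: 3.2
tcp_pos: [479.4, -265.7, 274.1]
eef_rot: [0.0, 0.63, 0.777, 0.0]
force: [0.1, 0.6, -0.6]
finger_gap: 85.4
```

>>> {"name": "step_arm", "arguments": {
  "series": [
    {"tx":0,"ty":0,"tz":0,"ax":0,"ay":0,"az":0},
    {"tx":0,"ty":0,"tz":0,"ax":0,"ay":0,"az":0},
    {"tx":0,"ty":0,"tz":0,"ax":0,"ay":0,"az":0},
    {"tx":0,"ty":0,"tz":0,"ax":0,"ay":0,"az":0},
    {"tx":0,"ty":0,"tz":0,"ax":0,"ay":0,"az":0},
    {"tx":0,"ty":0,"tz":0,"ax":0,"ay":0,"az":0},
    {"tx":0,"ty":0,"tz":0,"ax":0,"ay":0,"az":0},
    {"tx":0,"ty":0,"tz":0,"ax":0,"ay":0,"az":0}
  ],
  "claw": 1,
  "newtons": 60
}}

```text
clock: 4.2
tcp_pos: [479.5, -266.0, 274.0]
eef_rot: [0.001, 0.63, 0.776, -0.0]
force: [1.1, -3.4, 1.4]
finger_gap: 13.1
```

Run:
```python
from h import *
s=state();print(s['tcp_pos'],s['finger_gap'],s['force'])
for n in("scene","top"): cv2.imwrite(f"pics/{n}2.png",grab_frame(n)[:,:,::-1])
a=cv2.imread('pics/scene2.png')[80:280,140:340];b=cv2.imread('pics/top2.png')[130:330,260:460]
cv2.imwrite('pics/g2.png',cv2.resize(np.hstack([a,b]),None,fx=2,fy=2,interpolation=cv2.INTER_CUBIC))
```

```text
[ 479.49689314 -266.0462701   273.99610943] 13.137811088207828 [ 1.08311561 -3.37148252  1.42717626]
```

View pics/g2.png

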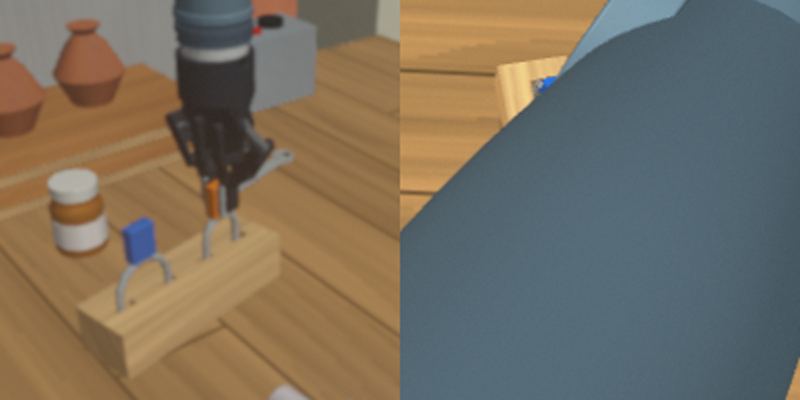

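>>> {"name": "step_arm", "arguments": {
  "series": [
    {"tx":0,"ty":0,"tz":0.5,"ax":0,"ay":0,"az":0},
    {"tx":0,"ty":0,"tz":1,"ax":0,"ay":0,"az":0},
    {"tx":0,"ty":0,"tz":1.5,"ax":0,"ay":0,"az":0},
    {"tx":0,"ty":0,"tz":2,"ax":0,"ay":0,"az":0},
    {"tx":0,"ty":0,"tz":2,"ax":0,"ay":0,"az":0},
    {"tx":0,"ty":0,"tz":2,"ax":0,"ay":0,"az":0},
    {"tx":0,"ty":0,"tz":2,"ax":0,"ay":0,"az":0},
    {"tx":0,"ty":0,"tz":2,"ax":0,"ay":0,"az":0}
  ]
}}

```text
clock: 5.3
tcp_pos: [478.7, -264.3, 403.3]
eef_rot: [-0.002, 0.63, 0.777, 0.001]
force: [-0.2, -0.6, -1.6]
finger_gap: 13.4
```

Run:
```python
from h import *
s=state();print(s['tcp_pos'],s['finger_gap'],s['force'])
for n in("scene",): cv2.imwrite(f"pics/{n}3.png",grab_frame(n)[:,:,::-1])
a=cv2.imread('pics/scene3.png')[20:220,140:340]
cv2.imwrite('pics/g3.png',cv2.resize(a,None,fx=3,fy=3,interpolation=cv2.INTER_CUBIC))
```

```text
[ 478.72946519 -264.27714955  403.27373742] 13.364792675794362 [-0.18249356 -0.60115977 -1.59710363]
```

View pics/g3.png

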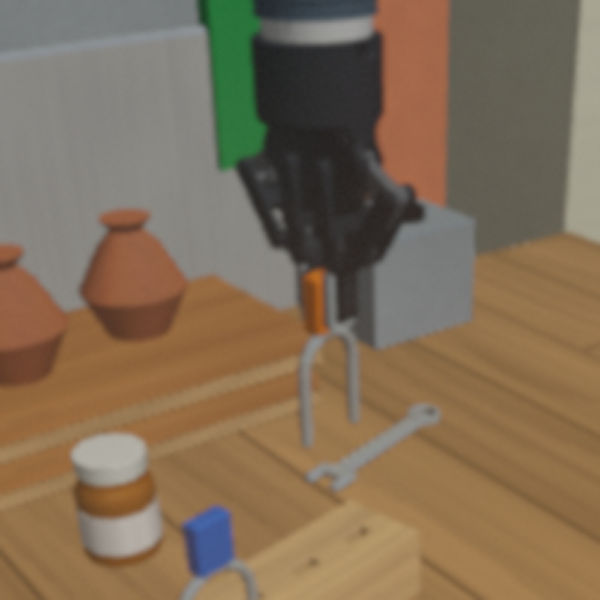

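Run:
```python
from h import *
for z in (145,149,153):
    p=onz('scene',[(140+308/3,20+441/3),(140+355/3,20+418/3)],z);print(p,np.linalg.norm(p[0]-p[1]),p.mean(0),np.degrees(np.arctan2(*(p[0]-p[1])[1::-1])))
print(tri([(406.47,346.38)],[(90.27,165.05)]))
```

```text
[[ 492.5464023  -273.80009486  145.        ]
 [ 447.13915219 -281.89538448  145.        ]] 46.123227078463955 [ 469.84277724 -277.84773967  145.        ] 10.10859324594885
[[ 496.61715439 -267.44468604  149.        ]
 [ 451.69652751 -275.45321956  149.        ]] 45.62893083252435 [ 474.15684095 -271.4489528   149.        ] 10.108593245948844
[[ 500.68790649 -261.08927722  153.        ]
 [ 456.25390283 -269.01105464  153.        ]] 45.134634586584795 [ 478.47090466 -265.05016593  153.        ] 10.108593245948827
(array([584.47956622, 199.78761627, 141.26143742]), np.float64(1.7628659508025544))
```

>>> {"name": "step_arm", "arguments": {
  "series": [
    {"tx":1.48,"ty":4.23,"tz":0,"ax":0,"ay":0,"az":-0.75},
    {"tx":1.48,"ty":4.23,"tz":0,"ax":0,"ay":0,"az":-0.75},
    {"tx":1.48,"ty":4.23,"tz":0,"ax":0,"ay":0,"az":-0.75},
    {"tx":1.48,"ty":4.23,"tz":0,"ax":0,"ay":0,"az":-0.75},
    {"tx":1.48,"ty":4.23,"tz":0,"ax":0,"ay":0,"az":-0.75},
    {"tx":1.48,"ty":4.23,"tz":0,"ax":0,"ay":0,"az":-0.75},
    {"tx":1.48,"ty":4.23,"tz":0,"ax":0,"ay":0,"az":-0.75},
    {"tx":1.48,"ty":4.23,"tz":0,"ax":0,"ay":0,"az":-0.75}
  ]
}}

```text
clock: 6.35
tcp_pos: [597.1, 74.9, 402.3]
eef_rot: [-0.002, 0.67, 0.743, -0.0]
force: [0.9, -0.1, -2.3]
finger_gap: 13.6
```

>>> {"name": "step_arm", "arguments": {
  "series": [
    {"tx":0,"ty":0,"tz":-0.5,"ax":0,"ay":0,"az":0},
    {"tx":0,"ty":0,"tz":-0.5,"ax":0,"ay":0,"az":0},
    {"tx":0,"ty":0,"tz":0,"ax":0,"ay":0,"az":0},
    {"tx":0,"ty":0,"tz":0,"ax":0,"ay":0,"az":0},
    {"tx":0,"ty":0,"tz":0,"ax":0,"ay":0,"az":0},
    {"tx":0,"ty":0,"tz":0,"ax":0,"ay":0,"az":0},
    {"tx":0,"ty":0,"tz":0,"ax":0,"ay":0,"az":0},
    {"tx":0,"ty":0,"tz":0,"ax":0,"ay":0,"az":0}
  ]
}}

```text
clock: 7.35
tcp_pos: [597.7, 72.8, 393.8]
eef_rot: [0.0, 0.67, 0.743, 0.0]
force: [-0.5, 0.5, -1.4]
finger_gap: 13.2
```

Run:
```python
from h import *
s=state();print(s['tcp_pos'],s['finger_gap'],s['force'])
for n in("scene","top"): cv2.imwrite(f"pics/{n}4.png",grab_frame(n)[:,:,::-1])
a=cv2.imread('pics/scene4.png')[180:410,230:430];b=cv2.imread('pics/top4.png')[80:310,80:280]
cv2.imwrite('pics/g4.png',cv2.resize(np.hstack([a,b]),None,fx=2,fy=2,interpolation=cv2.INTER_CUBIC))
cv2.imwrite('pics/g4s.png',cv2.resize(a[:150],None,fx=4,fy=4,interpolation=cv2.INTER_CUBIC))
```

```text
[597.70487679  72.82966331 393.77917878] 13.248406140422718 [-0.48207278  0.50650424 -1.35459474]
```

View pics/g4.png

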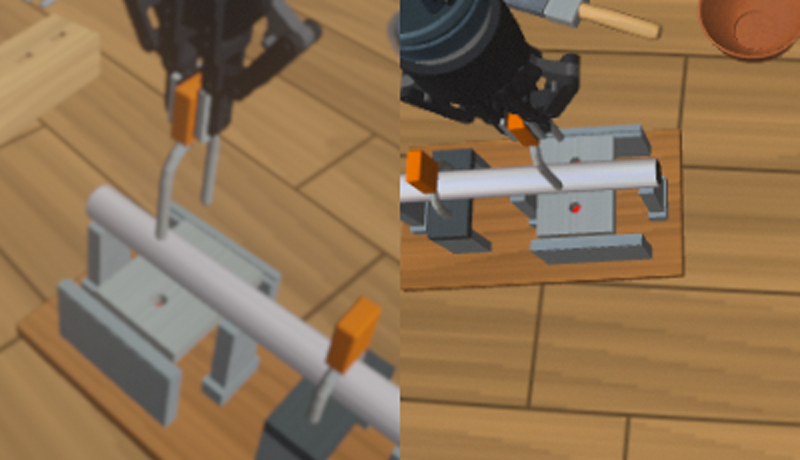

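View pics/g4s.png

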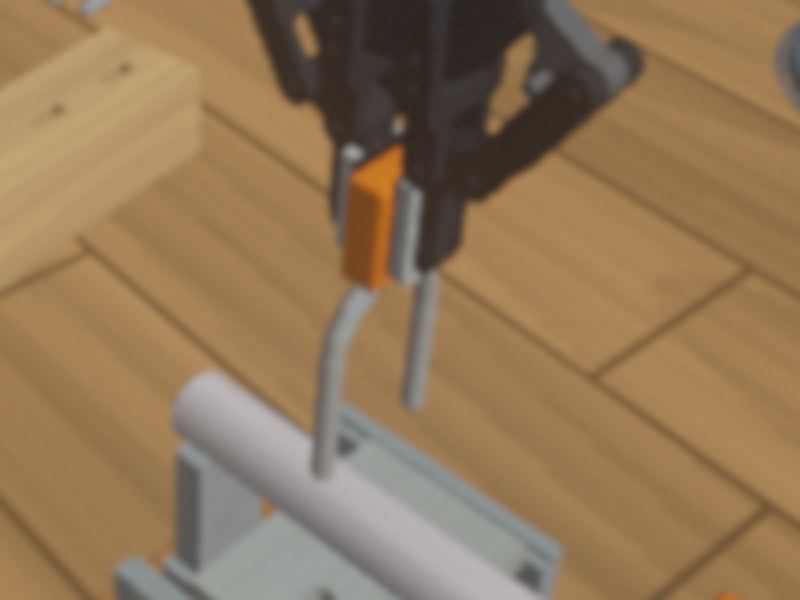

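Run:
```python
from h import *
b=cv2.imread('pics/top4.png')[125:205,120:220]
cv2.imwrite('pics/g4t.png',cv2.resize(b,None,fx=8,fy=7.5,interpolation=cv2.INTER_CUBIC))
```

```text
(no output)
```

View pics/g4t.png

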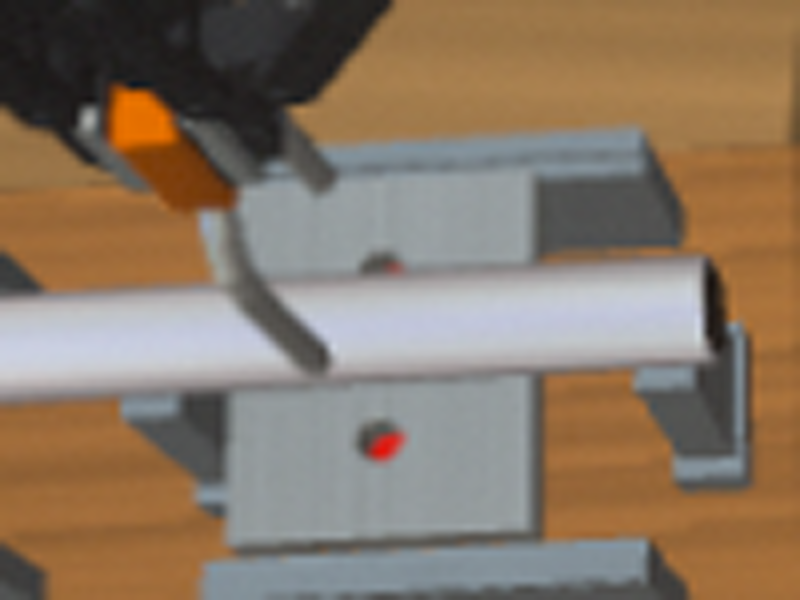

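Run:
```python
from h import *
T=lambda x,y:(120+x/8,125+y/7.5)
S=lambda x,y:(230+x/4,180+y/4)
print('tips top',onz('top',[T(313,353),T(318,176)],143.8))
print('tips scene',onz('scene',[S(323,470),S(414,401)],143.8))
print(tri([S(414,401)],[T(313,353)]),tri([S(323,470)],[T(318,176)]))
print('hole',onz('top',[T(381,440)],80))
s=cv2.imread('pics/scene4.png');cv2.imwrite('pics/g4h.png',cv2.resize(s[310:350,290:330],None,fx=14,fy=14,interpolation=cv2.INTER_CUBIC))
```

```text
tips top [[575.33585789  69.57024907 143.8       ]
 [619.7866933   74.25247157 143.8       ]]
tips scene [[622.36872843  74.78551568 143.8       ]
 [576.7860813   70.68403965 143.8       ]]
(array([575.77353864,  69.92506085, 142.57976195]), np.float64(0.14155515039944913)) (array([620.86680738,  74.2835147 , 142.24855151]), np.float64(1.382473383444224))
hole [[573.23877217  71.30511073  80.        ]]
```

View pics/g4h.png

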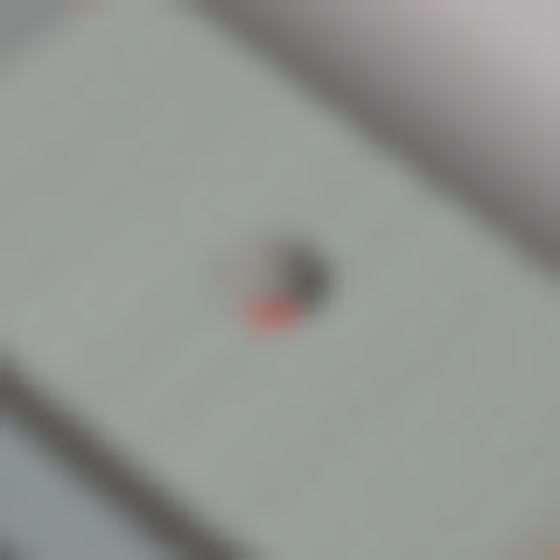

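>>> {"name": "step_arm", "arguments": {
  "series": [
    {"tx":-0.07,"ty":0.22,"tz":-0.7,"ax":0,"ay":0,"az":0},
    {"tx":0,"ty":0,"tz":-0.8,"ax":0,"ay":0,"az":0},
    {"tx":0,"ty":0,"tz":-0.8,"ax":0,"ay":0,"az":0},
    {"tx":0,"ty":0,"tz":-0.8,"ax":0,"ay":0,"az":0},
    {"tx":0,"ty":0,"tz":-0.7,"ax":0,"ay":0,"az":0},
    {"tx":0,"ty":0,"tz":-0.5,"ax":0,"ay":0,"az":0},
    {"tx":0,"ty":0,"tz":-0.3,"ax":0,"ay":0,"az":0},
    {"tx":0,"ty":0,"tz":0,"ax":0,"ay":0,"az":0}
  ]
}}

```text
clock: 8.45
tcp_pos: [596.9, 75.0, 347.6]
eef_rot: [-0.0, 0.67, 0.743, -0.0]
force: [-0.4, -1.0, -1.1]
finger_gap: 13.1
```

>>> {"name": "step_arm", "arguments": {
  "series": [
    {"tx":0,"ty":0,"tz":-0.2,"ax":0,"ay":0,"az":0},
    {"tx":0,"ty":0,"tz":-0.2,"ax":0,"ay":0,"az":0},
    {"tx":0,"ty":0,"tz":0,"ax":0,"ay":0,"az":0},
    {"tx":0,"ty":0,"tz":0,"ax":0,"ay":0,"az":0},
    {"tx":0,"ty":0,"tz":0,"ax":0,"ay":0,"az":0},
    {"tx":0,"ty":0,"tz":0,"ax":0,"ay":0,"az":0},
    {"tx":0,"ty":0,"tz":0,"ax":0,"ay":0,"az":0},
    {"tx":0,"ty":0,"tz":0,"ax":0,"ay":0,"az":0}
  ]
}}

```text
clock: 9.45
tcp_pos: [597.0, 75.0, 343.7]
eef_rot: [-0.0, 0.67, 0.743, 0.0]
force: [0.2, -0.2, -1.7]
finger_gap: 13.4
```

Run:
```python
from h import *
s=state();print(s['tcp_pos'],s['finger_gap'],s['force'],s['torque'])
for n in("scene","top"): cv2.imwrite(f"pics/{n}5.png",grab_frame(n)[:,:,::-1])
a=cv2.imread('pics/scene5.png')[260:360,270:370];b=cv2.imread('pics/top5.png')[120:220,120:220]
cv2.imwrite('pics/g5.png',cv2.resize(np.hstack([a,b]),None,fx=4,fy=4,interpolation=cv2.INTER_CUBIC))
```

```text
[597.00155394  75.0282407  343.73683306] 13.410822258815168 [ 0.23935038 -0.20599531 -1.7250731 ] [0.02739777 0.00280551 0.04062008]
```

View pics/g5.png

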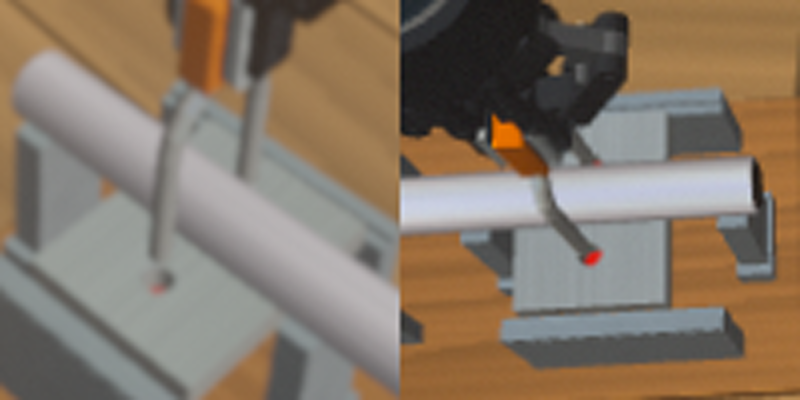

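Run:
```python
from h import *
a=cv2.imread('pics/scene5.png')[310:345,292:327];b=cv2.imread('pics/top5.png')[165:200,150:185]
cv2.imwrite('pics/g6.png',cv2.resize(np.hstack([a,b]),None,fx=11,fy=11,interpolation=cv2.INTER_CUBIC))
```

```text
(no output)
```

View pics/g6.png

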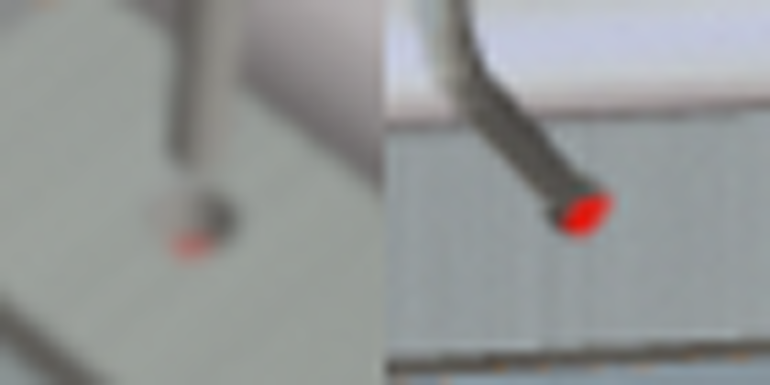

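Run:
```python
from h import *
S=lambda x,y:(292+x/11,310+y/11); T=lambda x,y:(150+(x-385)/11,165+y/11)
tp=575,198 
p=onz('top',[T(562,187)],93.7);print('top tip',p,'hole',onz('top',[T(580,212)],80))
q=p.copy();q[0,2]=80;u=proj('top',q)[0];print('lands',(u-[150,165])*11+[385,0])
p=onz('scene',[S(203,158)],93.7);print('sc tip',p,'hole',onz('scene',[S(194,218)],80))
q=p.copy();q[0,2]=80;u=proj('scene',q)[0];print('lands',(u-[292,310])*11)
```

```text
top tip [[572.39740743  70.42980573  93.7       ]] hole [[572.04076333  70.95926021  80.        ]]
lands [583.21114437 210.17939743]
sc tip [[622.49275578  78.48669612  93.7       ]] hole [[621.72889728  77.08604145  80.        ]]
lands [196.93942381 228.06008731]
```

>>> {"name": "step_arm", "arguments": {
  "series": [
    {"tx":0,"ty":0,"tz":-0.2,"ax":0,"ay":0,"az":0},
    {"tx":0,"ty":0,"tz":-0.2,"ax":0,"ay":0,"az":0},
    {"tx":0,"ty":0,"tz":-0.2,"ax":0,"ay":0,"az":0},
    {"tx":0,"ty":0,"tz":-0.15,"ax":0,"ay":0,"az":0},
    {"tx":0,"ty":0,"tz":-0.15,"ax":0,"ay":0,"az":0},
    {"tx":0,"ty":0,"tz":-0.1,"ax":0,"ay":0,"az":0},
    {"tx":0,"ty":0,"tz":-0.1,"ax":0,"ay":0,"az":0},
    {"tx":0,"ty":0,"tz":-0.1,"ax":0,"ay":0,"az":0}
  ]
}}

```text
clock: 10.55
tcp_pos: [597.0, 75.0, 331.7]
eef_rot: [-0.0, 0.67, 0.743, 0.0]
force: [-0.2, 0.1, -2.0]
finger_gap: 13.0
```

No contact; down gently further toward the keeper (expected at TCP z ≈ 317).

>>> {"name": "step_arm", "arguments": {
  "series": [
    {"tx":0,"ty":0,"tz":-0.1,"ax":0,"ay":0,"az":0},
    {"tx":0,"ty":0,"tz":-0.1,"ax":0,"ay":0,"az":0},
    {"tx":0,"ty":0,"tz":-0.1,"ax":0,"ay":0,"az":0},
    {"tx":0,"ty":0,"tz":-0.1,"ax":0,"ay":0,"az":0},
    {"tx":0,"ty":0,"tz":-0.1,"ax":0,"ay":0,"az":0},
    {"tx":0,"ty":0,"tz":-0.1,"ax":0,"ay":0,"az":0},
    {"tx":0,"ty":0,"tz":-0.1,"ax":0,"ay":0,"az":0},
    {"tx":0,"ty":0,"tz":-0.1,"ax":0,"ay":0,"az":0}
  ]
}}

```text
clock: 11.55
tcp_pos: [597.0, 75.0, 323.7]
eef_rot: [-0.0, 0.67, 0.743, 0.0]
force: [-0.3, 0.1, -0.8]
finger_gap: 13.0
```

Run:
```python
from h import *
s=state();print(s['tcp_pos'],s['finger_gap'],s['force'],s['torque'])
for n in("scene","top"): cv2.imwrite(f"pics/{n}7.png",grab_frame(n)[:,:,::-1])
a=cv2.imread('pics/scene7.png')[260:360,270:370];b=cv2.imread('pics/top7.png')[120:220,120:220]
cv2.imwrite('pics/g7.png',cv2.resize(np.hstack([a,b]),None,fx=4,fy=4,interpolation=cv2.INTER_CUBIC))
```

```text
[597.00303272  75.01533019 323.67829466] 12.972942005113696 [-0.25349636  0.05926844 -0.80703146] [0.02269491 0.045371   0.00384948]
```

View pics/g7.png

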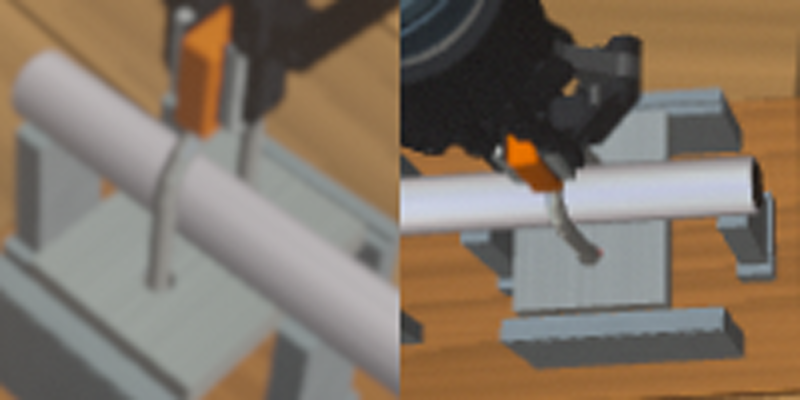

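>>> {"name": "step_arm", "arguments": {
  "series": [
    {"tx":0,"ty":0,"tz":-0.1,"ax":0,"ay":0,"az":0},
    {"tx":0,"ty":0,"tz":-0.1,"ax":0,"ay":0,"az":0},
    {"tx":0,"ty":0,"tz":-0.1,"ax":0,"ay":0,"az":0},
    {"tx":0,"ty":0,"tz":-0.1,"ax":0,"ay":0,"az":0},
    {"tx":0,"ty":0,"tz":-0.1,"ax":0,"ay":0,"az":0},
    {"tx":0,"ty":0,"tz":-0.1,"ax":0,"ay":0,"az":0},
    {"tx":0,"ty":0,"tz":-0.1,"ax":0,"ay":0,"az":0},
    {"tx":0,"ty":0,"tz":-0.1,"ax":0,"ay":0,"az":0}
  ]
}}

```text
clock: 12.65
tcp_pos: [597.1, 75.1, 316.6]
eef_rot: [0.0, 0.67, 0.743, 0.0]
force: [-2.5, -0.8, 6.5]
finger_gap: 13.3
```

>>> {"name": "step_arm", "arguments": {
  "series": [
    {"tx":0,"ty":0,"tz":-0.1,"ax":0,"ay":0,"az":0},
    {"tx":0,"ty":0,"tz":-0.1,"ax":0,"ay":0,"az":0},
    {"tx":0,"ty":0,"tz":-0.1,"ax":0,"ay":0,"az":0},
    {"tx":0,"ty":0,"tz":-0.1,"ax":0,"ay":0,"az":0},
    {"tx":0,"ty":0,"tz":-0.1,"ax":0,"ay":0,"az":0},
    {"tx":0,"ty":0,"tz":-0.1,"ax":0,"ay":0,"az":0},
    {"tx":0,"ty":0,"tz":0,"ax":0,"ay":0,"az":0},
    {"tx":0,"ty":0,"tz":0,"ax":0,"ay":0,"az":0}
  ]
}}

```text
clock: 13.65
tcp_pos: [597.0, 75.1, 310.9]
eef_rot: [0.0, 0.67, 0.743, 0.0]
force: [-2.6, -0.0, 6.1]
finger_gap: 12.9
```

Run:
```python
from h import *
s=state();print(s['tcp_pos'],s['finger_gap'],s['force'],s['torque'])
for n in("scene","top"): cv2.imwrite(f"pics/{n}8.png",grab_frame(n)[:,:,::-1])
a=cv2.imread('pics/scene8.png')[260:360,270:370];b=cv2.imread('pics/top8.png')[120:220,120:220]
cv2.imwrite('pics/g8.png',cv2.resize(np.hstack([a,b]),None,fx=4,fy=4,interpolation=cv2.INTER_CUBIC))
```

```text
[596.98474953  75.05474981 310.91647323] 12.894397454068699 [-2.62056766 -0.02455165  6.11077057] [-0.0707033   0.63629667  0.02385039]
```

View pics/g8.png

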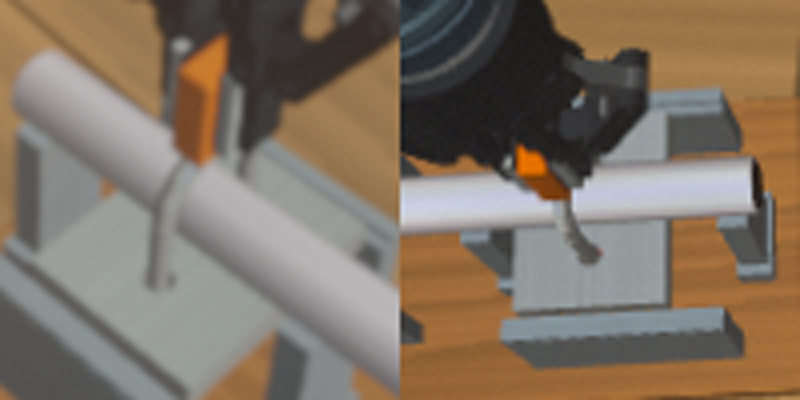

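>>> {"name": "step_arm", "arguments": {
  "series": [
    {"tx":-0.04,"ty":0,"tz":-0.1,"ax":0,"ay":0,"az":0},
    {"tx":0,"ty":0,"tz":-0.12,"ax":0,"ay":0,"az":0},
    {"tx":0,"ty":0,"tz":-0.12,"ax":0,"ay":0,"az":0},
    {"tx":0,"ty":0,"tz":-0.12,"ax":0,"ay":0,"az":0},
    {"tx":0,"ty":0,"tz":-0.12,"ax":0,"ay":0,"az":0},
    {"tx":0,"ty":0,"tz":-0.12,"ax":0,"ay":0,"az":0},
    {"tx":0,"ty":0,"tz":-0.1,"ax":0,"ay":0,"az":0},
    {"tx":0,"ty":0,"tz":-0.1,"ax":0,"ay":0,"az":0}
  ]
}}

```text
clock: 14.75
tcp_pos: [596.8, 75.0, 302.1]
eef_rot: [0.001, 0.67, 0.743, 0.001]
force: [-2.4, -0.7, 6.8]
finger_gap: 13.2
```

>>> {"name": "step_arm", "arguments": {
  "series": [
    {"tx":0,"ty":0,"tz":-0.1,"ax":0,"ay":0,"az":0},
    {"tx":0,"ty":0,"tz":-0.1,"ax":0,"ay":0,"az":0},
    {"tx":0,"ty":0,"tz":-0.1,"ax":0,"ay":0,"az":0},
    {"tx":0,"ty":0,"tz":0,"ax":0,"ay":0,"az":0},
    {"tx":0,"ty":0,"tz":0,"ax":0,"ay":0,"az":0},
    {"tx":0,"ty":0,"tz":0,"ax":0,"ay":0,"az":0},
    {"tx":0,"ty":0,"tz":0,"ax":0,"ay":0,"az":0},
    {"tx":0,"ty":0,"tz":0,"ax":0,"ay":0,"az":0}
  ]
}}

```text
clock: 15.75
tcp_pos: [596.8, 75.0, 299.0]
eef_rot: [0.001, 0.67, 0.743, 0.001]
force: [-2.3, -0.5, 5.0]
finger_gap: 13.2
```

>>> {"name": "step_arm", "arguments": {
  "series": [
    {"tx":0,"ty":0,"tz":-0.05,"ax":0,"ay":0,"az":0},
    {"tx":0,"ty":0,"tz":-0.05,"ax":0,"ay":0,"az":0},
    {"tx":0,"ty":0,"tz":0,"ax":0,"ay":0,"az":0},
    {"tx":0,"ty":0,"tz":0,"ax":0,"ay":0,"az":0},
    {"tx":0,"ty":0,"tz":0,"ax":0,"ay":0,"az":0},
    {"tx":0,"ty":0,"tz":0,"ax":0,"ay":0,"az":0},
    {"tx":0,"ty":0,"tz":0,"ax":0,"ay":0,"az":0},
    {"tx":0,"ty":0,"tz":0,"ax":0,"ay":0,"az":0}
  ]
}}

```text
clock: 16.75
tcp_pos: [596.8, 75.0, 298.1]
eef_rot: [0.001, 0.67, 0.743, 0.001]
force: [-2.0, 0.4, 5.8]
finger_gap: 13.3
```

Run:
```python
from h import *
s=state();print(s['tcp_pos'],s['finger_gap'],s['force'],s['torque'])
for n in("scene","top"): cv2.imwrite(f"pics/{n}9.png",grab_frame(n)[:,:,::-1])
a=cv2.imread('pics/scene9.png')[260:360,270:370];b=cv2.imread('pics/top9.png')[120:220,120:220]
cv2.imwrite('pics/g9.png',cv2.resize(np.hstack([a,b]),None,fx=4,fy=4,interpolation=cv2.INTER_CUBIC))
```

```text
[596.81739074  75.04155476 298.07928466] 13.306015159680117 [-1.99109262  0.41240316  5.83913381] [-0.02862911  0.54111573 -0.00620481]
```

View pics/g9.png

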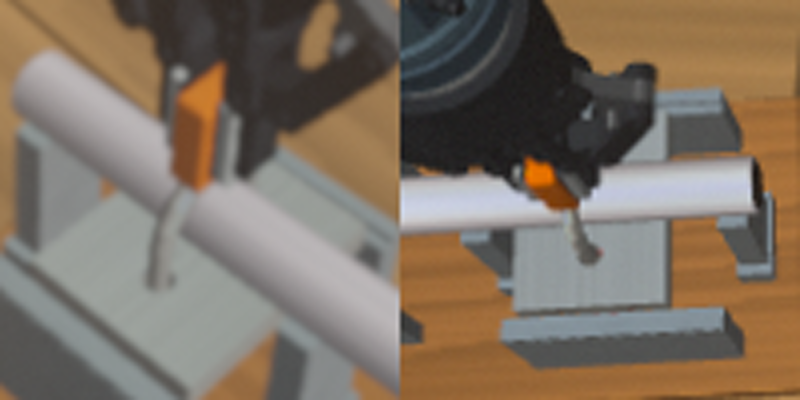

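>>> {"name": "step_arm", "arguments": {
  "series": [
    {"tx":0,"ty":0,"tz":-0.05,"ax":0,"ay":0,"az":0},
    {"tx":0,"ty":0,"tz":0,"ax":0,"ay":0,"az":0},
    {"tx":0,"ty":0,"tz":0,"ax":0,"ay":0,"az":0},
    {"tx":0,"ty":0,"tz":-0.05,"ax":0,"ay":0,"az":0},
    {"tx":0,"ty":0,"tz":0,"ax":0,"ay":0,"az":0},
    {"tx":0,"ty":0,"tz":0,"ax":0,"ay":0,"az":0},
    {"tx":0,"ty":0,"tz":0,"ax":0,"ay":0,"az":0},
    {"tx":0,"ty":0,"tz":0,"ax":0,"ay":0,"az":0}
  ]
}}

```text
clock: 17.85
tcp_pos: [596.8, 75.1, 297.4]
eef_rot: [0.001, 0.67, 0.743, 0.001]
force: [-1.9, 0.1, 7.6]
finger_gap: 13.4
```

>>> {"name": "step_arm", "arguments": {
  "series": [
    {"tx":0,"ty":0,"tz":-0.05,"ax":0,"ay":0,"az":0},
    {"tx":0,"ty":0,"tz":0,"ax":0,"ay":0,"az":0},
    {"tx":0,"ty":0,"tz":0,"ax":0,"ay":0,"az":0},
    {"tx":0,"ty":0,"tz":0,"ax":0,"ay":0,"az":0},
    {"tx":0,"ty":0,"tz":0,"ax":0,"ay":0,"az":0},
    {"tx":0,"ty":0,"tz":0,"ax":0,"ay":0,"az":0},
    {"tx":0,"ty":0,"tz":0,"ax":0,"ay":0,"az":0},
    {"tx":0,"ty":0,"tz":0,"ax":0,"ay":0,"az":0}
  ]
}}

```text
clock: 18.85
tcp_pos: [596.8, 75.1, 297.3]
eef_rot: [0.001, 0.67, 0.743, 0.001]
force: [-3.9, -0.1, 9.7]
finger_gap: 13.5
```

>>> {"name": "step_arm", "arguments": {
  "series": [
    {"tx":0,"ty":0,"tz":-0.05,"ax":0,"ay":0,"az":0},
    {"tx":0,"ty":0,"tz":0,"ax":0,"ay":0,"az":0},
    {"tx":0,"ty":0,"tz":-0.05,"ax":0,"ay":0,"az":0},
    {"tx":0,"ty":0,"tz":0,"ax":0,"ay":0,"az":0},
    {"tx":0,"ty":0,"tz":0,"ax":0,"ay":0,"az":0},
    {"tx":0,"ty":0,"tz":0,"ax":0,"ay":0,"az":0},
    {"tx":0,"ty":0,"tz":0,"ax":0,"ay":0,"az":0},
    {"tx":0,"ty":0,"tz":0,"ax":0,"ay":0,"az":0}
  ]
}}

```text
clock: 19.85
tcp_pos: [596.7, 75.1, 297.1]
eef_rot: [0.001, 0.67, 0.743, 0.001]
force: [-4.9, -0.7, 14.4]
finger_gap: 13.2
```

Run:
```python
from h import *
s=state();print(s['tcp_pos'],s['finger_gap'],s['force'],s['torque'])
for n in("scene","top"): cv2.imwrite(f"pics/{n}10.png",grab_frame(n)[:,:,::-1])
a=cv2.imread('pics/scene10.png')[260:360,270:370];b=cv2.imread('pics/scene10.png')[310:410,360:460]
cv2.imwrite('pics/g10.png',cv2.resize(np.hstack([a,b]),None,fx=4,fy=4,interpolation=cv2.INTER_CUBIC))
```

```text
[596.70816344  75.05539782 297.13596637] 13.169263056958748 [-4.88501332 -0.70838519 14.39529395] [-0.05230808  1.22598603  0.00333388]
```

View pics/g10.png

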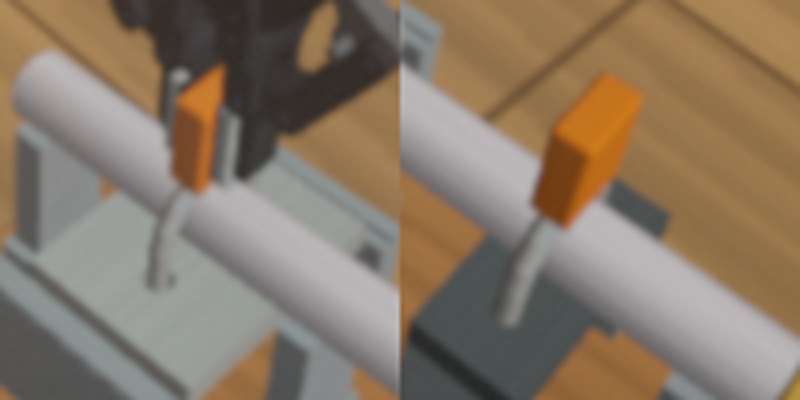

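>>> {"name": "step_arm", "arguments": {
  "series": [
    {"tx":0,"ty":0,"tz":0.05,"ax":0,"ay":0,"az":0},
    {"tx":0,"ty":0,"tz":0.05,"ax":0,"ay":0,"az":0},
    {"tx":0,"ty":0,"tz":0,"ax":0,"ay":0,"az":0},
    {"tx":0,"ty":0,"tz":0,"ax":0,"ay":0,"az":0},
    {"tx":0,"ty":0,"tz":0,"ax":0,"ay":0,"az":0},
    {"tx":0,"ty":0,"tz":0,"ax":0,"ay":0,"az":0},
    {"tx":0,"ty":0,"tz":0,"ax":0,"ay":0,"az":0},
    {"tx":0,"ty":0,"tz":0,"ax":0,"ay":0,"az":0}
  ]
}}

```text
clock: 20.95
tcp_pos: [596.8, 75.1, 297.2]
eef_rot: [0.001, 0.67, 0.743, 0.001]
force: [-2.0, -0.2, 9.0]
finger_gap: 13.3
```

>>> {"name": "step_arm", "arguments": {
  "series": [
    {"tx":0,"ty":0,"tz":0,"ax":0,"ay":0,"az":0},
    {"tx":0,"ty":0,"tz":0,"ax":0,"ay":0,"az":0},
    {"tx":0,"ty":0,"tz":0,"ax":0,"ay":0,"az":0},
    {"tx":0,"ty":0,"tz":0,"ax":0,"ay":0,"az":0},
    {"tx":0,"ty":0,"tz":0,"ax":0,"ay":0,"az":0},
    {"tx":0,"ty":0,"tz":0,"ax":0,"ay":0,"az":0},
    {"tx":0,"ty":0,"tz":0,"ax":0,"ay":0,"az":0},
    {"tx":0,"ty":0,"tz":0,"ax":0,"ay":0,"az":0}
  ],
  "claw": 0
}}

```text
clock: 21.95
tcp_pos: [596.6, 75.0, 295.2]
eef_rot: [-0.0, 0.67, 0.743, 0.0]
force: [-0.3, 0.3, -0.3]
finger_gap: 85.6
```

Released; retreat upward.

>>> {"name": "step_arm", "arguments": {
  "series": [
    {"tx":0,"ty":0,"tz":0.5,"ax":0,"ay":0,"az":0},
    {"tx":0,"ty":0,"tz":1,"ax":0,"ay":0,"az":0},
    {"tx":0,"ty":0,"tz":2,"ax":0,"ay":0,"az":0},
    {"tx":0,"ty":0,"tz":2,"ax":0,"ay":0,"az":0},
    {"tx":0,"ty":0,"tz":2,"ax":0,"ay":0,"az":0},
    {"tx":0,"ty":0,"tz":2,"ax":0,"ay":0,"az":0},
    {"tx":0,"ty":0,"tz":1.5,"ax":0,"ay":0,"az":0},
    {"tx":0,"ty":0,"tz":0,"ax":0,"ay":0,"az":0}
  ]
}}

```text
clock: 22.95
tcp_pos: [597.1, 75.0, 406.9]
eef_rot: [0.001, 0.67, 0.743, 0.001]
force: [0.6, -0.0, -0.3]
finger_gap: 85.5
```

Run:
```python
from h import *
s=state();print(s['tcp_pos'],s['finger_gap'],s['force'])
P={}
for n in("scene","top"):
    i=grab_frame(n)[:,:,::-1].copy();P[n]=i;cv2.imwrite(f"pics/{n}11.png",i)
    m=cv2.inRange(cv2.cvtColor(i,cv2.COLOR_BGR2HSV),(3,190,70),(18,255,255))
    k,l,st,c=cv2.connectedComponentsWithStats(m)
    print(n,[(st[j,4],c[j].round(2)) for j in range(1,k) if st[j,4]>60])
a=P['scene'][240:410,260:460];b=P['top'][90:260,30:230]
cv2.imwrite('pics/g11.png',cv2.resize(np.hstack([a,b]),None,fx=2,fy=3,interpolation=cv2.INTER_CUBIC))
```

```text
[597.06439771  75.04758523 406.94857106] 85.54386975015025 [ 0.5917773  -0.02547159 -0.29383966]
scene [(np.int32(303), array([325.74, 288.69])), (np.int32(506), array([406.48, 346.13]))]
top [(np.int32(211), array([157.6, 160.9])), (np.int32(266), array([ 90.16, 165.02])), (np.int32(188), array([422.21, 209.4 ]))]
```

View pics/g11.png

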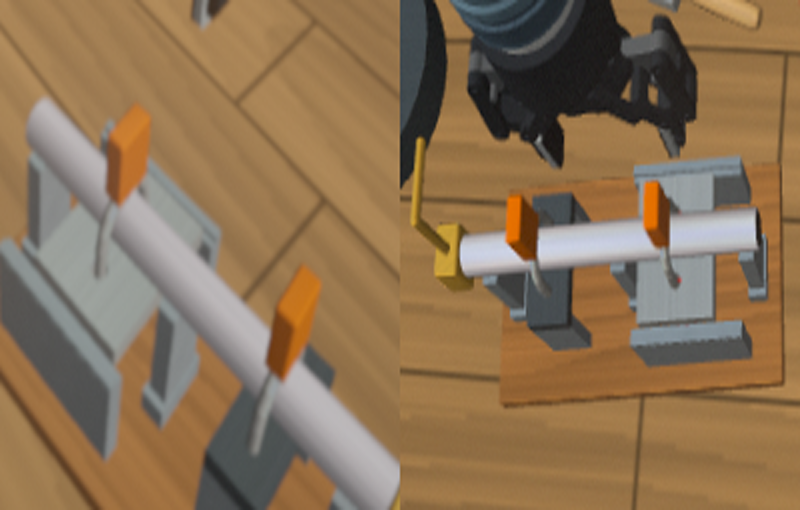

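View pics/scene11.png

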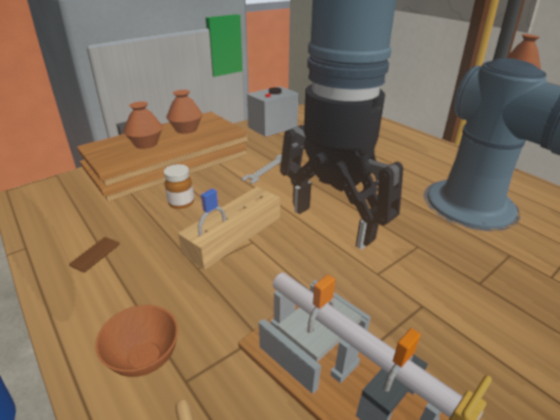

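Run:
```python
from h import *
print(tri([(325.74,288.69)],[(157.6,160.9)]),tri([(406.48,346.13)],[(90.16,165.02)]))
```

```text
(array([596.03517724,  75.24346429, 143.53740918]), np.float64(0.2765968969623307)) (array([584.43329181, 199.74837791, 141.64856329]), np.float64(1.8886288145486254))
```

Run:
```python
from h import *
c,s=np.cos(np.radians(6.1)),np.sin(np.radians(6.1))
def box(o,zb): return [[o[0]+c*x-s*y,o[1]+s*x+c*y,zb+z] for z in(77,115) for x,y in((-15,-7),(15,-7),(15,7),(-15,7))]
out=[]
for n,(x,y) in(('scene',(295,255)),('top',(130,135))):
    i=cv2.imread(f'pics/{n}11.png')[y:y+55,x:x+55]; i=cv2.resize(i,None,fx=7,fy=7,interpolation=cv2.INTER_CUBIC)
    for zb,col in((43,(0,255,0)),):
        for p in proj(n,box((597,75),zb)): cv2.circle(i,tuple(int(v) for v in (p-[x,y]+.5)*7),3,col,1)
    out.append(i)
for n,(x,y) in(('scene',(377,315)),('top',(62,140))):
    i=cv2.imread(f'pics/{n}11.png')[y:y+55,x:x+55]; i=cv2.resize(i,None,fx=7,fy=7,interpolation=cv2.INTER_CUBIC)
    for p in proj(n,box((583,201),43)): cv2.circle(i,tuple(int(v) for v in (p-[x,y]+.5)*7),3,(0,255,0),1)
    out.append(i)
cv2.imwrite('pics/g12.png',cv2.resize(np.vstack([np.hstack(out[:2]),np.hstack(out[2:])]),(600,600)))
```

```text
(no output)
```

View pics/g12.png

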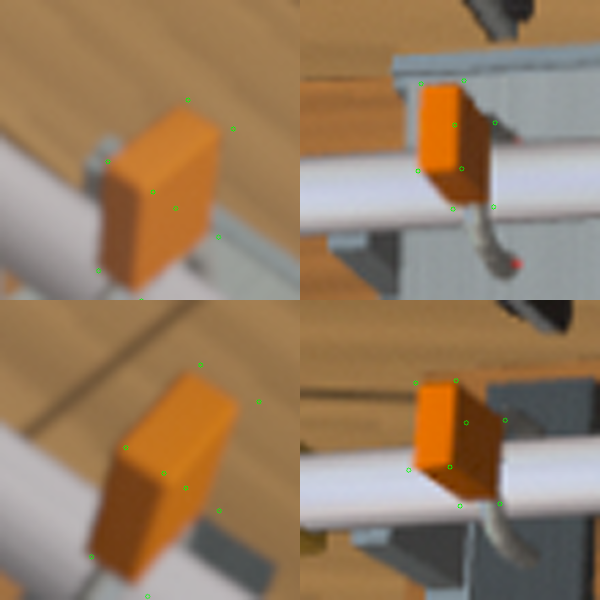

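```bash
python3 -c "
from cell import *
print(finish_job())"
```

```text
the job is handed in; nothing more can be done
None
```

The orange U-bolt is fitted at the free clamp place. I took it from the rack, lined it up with the holes using both cameras, and pressed it in 1 mm steps or less. Then I let go, raised the arm about 110 mm and handed the job in just after 23 s. No verdict was reported.

- **Feel:** the legs went into the holes without touching. The keeper then pushed back with a steady 7–8 N. The wrist force rose to about 14 N, the highest reading, at TCP z = 297.1 mm. The predicted height for the crown resting on the tube was 297.
- **Pictures after release:** both views show the U-bolt upright and square, seated like the stand's own. The blue U-bolt and the jar look unmoved.
- **One small disagreement:** the two-camera measurement put the new lug 1.9 mm higher than the fitted one (143.5 against 141.6 mm). That is within the 2 mm calibration error and the 3 mm tolerance. Projecting the expected lug corners onto the pictures showed similar offsets for both lugs.

I did not do a second press on the lug to settle that difference. Keeper travel could not be read directly; I took it from the force and height.

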